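# Snap a sample tube into the incubator's spring clips

## Task

Lift the incubator's lid by its blue bar until its spring hinges hold it wide open on their own. Then take the orange-capped amber tube from its grey cradle, lay it along the empty pair of steel spring clips inside, either way round and centred on them, and press it down until both clips have snapped round it and it lies fully home and level. Leave the lid standing open and do not disturb the other things on the bench.

Things in the scene. Friction and masses are not known exactly. Their poses are not given: they have to be found in the camera images.
- lid (a joint): Lid opening angle: 0 shut, 1.75 rad at its stop, just past upright. The lid is a clear panel, 240 x 260 x 8 mm, 0.9 kg, white frame. Spring hinges carry part of its weight: let go below 0.95 rad it falls shut; let go beyond 1.15 rad it swings open to the stop within 2 s and stays. Raising it takes about 2 N at the bar.
- lid_handle (a point): Middle of the blue round bar on the lid: 12 mm thick, 100 mm long between two posts, its centre 37 mm off the lid's upper face. It goes round the hinge line at a radius of 220 mm (215 mm along the lid, 45 mm out of it). y axis along the bar, z out of the lid, x towards the hinge; it turns with the lid.
- lid_hinge (a point): Middle of the lid's hinge line, on the rim of the incubator's far wall, 85 mm above the bench; fixed. y along the hinge line, x level and outward past the hinge, z up. The incubator is a fixed white open tray, 240 (x) x 260 (y) x 85 mm high, walls 6 mm, its middle 120 mm from this point towards -x.
- empty_seat (a point): Where tube_mid must end: midway between the two clips of the EMPTY pair, on the axis of the seated tube, 45 mm above the bench, 39 mm above the tray floor. y axis along the seated tube (parallel to the hinge), x across it, z up; fixed. A tube laid on the clips' mouths rests with its axis about 22 mm above this point.
- clips_empty: The empty clip pair, fixed: white base 50 x 130 mm, origin under the seat on the tray floor, axes as the seat. C-shaped steel clips, mouths up, at y = +42 and -42 mm, each 14 mm wide. Sprung lips 27 mm apart, 11 mm above the seat axis; flares above them end 51 mm apart, 21 mm above it. Snapping in takes about 6 N per clip, 12 N if pressed midway between; each springs shut round the tube.
- full_seat (a point): The same point of the OTHER clip pair, which already holds a green-capped amber tube (fixed, same size, parallel). The pairs lie 85 mm apart, one nearer the hinge, one nearer the bar; which is which varies. Each pair's centre is 74 mm or more from the walls beside it.
- tube_mid (a point): On the axis of the loose amber tube with the orange cap, at the middle of its white label; starts level, 45 mm above the bench. y axis along the tube towards the cap. The tube is 34 mm in diameter, 175 mm long (y = -85 to +90 mm); the cap, 39 mm in diameter, covers y = 65 to 90 mm. About 0.14 kg.
- tube: The same tube as a body; origin and axes as tube_mid.
- cradle: Fixed grey cradle the tube starts in; origin on the bench under its middle (under tube_mid), y axis along the tube. Base 70 x 150 x 6 mm; two open V saddles, 14 mm wide, at y = +50 and -50 mm, tops 5 mm below the tube's axis. The tube lifts straight out; between the saddles both its sides are free.
- rack: Fixed blue rack of small capped vials, 70 x 170 mm, 74 mm high, on the other side of the incubator; origin on the bench under its middle.
- reagent: Small amber reagent bottle, 48 mm in diameter, 100 mm high, standing loose; origin under its middle.
- beaker: Glass beaker, 66 mm in diameter, 80 mm high, loose; origin under its middle.
- dishes: Low stack of clear culture dishes, 92 mm in diameter, 30 mm high, loose; origin under its middle.
- slidebox: Yellow slide box, 75 x 90 x 35 mm, loose; origin under its middle.
- jar: White jar with black cap, 56 mm in diameter, 60 mm high, loose; origin under its middle.
- timer: White lab timer, 50 x 70 x 30 mm, loose; origin under its middle.

How it is judged:
On the way, in this order (a step that is already met when the one before it is completed fails the run):
1. the lid stands open on its springs (beyond 1.5 rad), let go by the gripper (50 mm clear of its bar), with the tube still in its cradle (value of joint lid above 1.5 rad and distance between the grasp point and lid_handle above 0.05 m and distance of tube_mid from where it was at the start of the episode below 0.03 m), for 0.2 s.
2. the tube is held or laid over the empty clips, not yet in them, lid open (value of joint lid above 1.5 rad and horizontal distance between tube_mid and empty_seat below 0.03 m and z of tube_mid in the frame of empty_seat above 0.01 m), for 0.1 s.
3. the tube is snapped home in both clips, lid open (value of joint lid above 1.5 rad and z of tube_mid in the frame of empty_seat between -0.004 and 0.004 m and x of tube_mid in the frame of empty_seat between -0.004 and 0.004 m and y of tube_mid in the frame of empty_seat between -0.014 and 0.014 m and angle between the y axis of tube_mid and the y axis of empty_seat, either way round below 0.06 rad), for 0.2 s.
At the end, for the whole second after the job is handed in: Lid at rest beyond 1.5 rad; orange-capped tube released and at rest on the base of the empty clip pair, within 4 mm of the seat in height and across, 14 mm along, 0.06 rad of the clips' line; no loose bystander moved 30 mm (all of step 3 and linear speed of tube below 0.02 m/s and velocity of joint lid between -0.05 and 0.05 rad/s and contact force between tube and clips_empty above 0.05 N); the robot touches nothing.
It fails at once if a loose bystander is pushed more than 30 mm from its place (distance of any of reagent, beaker, dishes, slidebox, jar, timer from where it was at the start of the episode above 0.03 m).
It also fails if it takes over 58 s, if anything falls off the work surface, if the arm or the gripper's body presses on something with over 40 N, if the wrist force passes 120 N, or if a joint passes its speed limit or range.

## Robot

A 7-joint arm with a two-finger parallel gripper is mounted at the origin on the work surface. World frame = base frame: x ahead of the robot, y to its left, z up, the work surface at z = 0. Lengths are in m, angles in rad, forces in N, time in s.
With the tool pointing down it reaches from about 0.425 to 0.875 m from the base axis. Payload 4.7 kg.
Tool frame: the origin (TCP) lies midway between the tips of the shut fingers; the grasp point (between the pads) lies 19 mm behind it; z points along the fingers, y is the line along which they close (so a half turn about z gives the same grasp; the last joint's range is limited). The gripper opens to 85 mm and grips with 20 to 120 N. Pads are 22 mm wide; open, the fingers measure 114 mm over their backs; the gripper's body (76 mm by 85 mm) begins 54 mm behind the grasp point. The pads swing forward as they close: fully open they stand 13 mm farther back than shut.
Start: joints at [-1.216, 0.321, -0.07, 1.45, 0.023, 1.371, -0.057], TCP at [0.217, 0.613, 0.207] pointing down, gripper open.
Joint ranges: [-2.86, 2.86], [-0.3, 2.09], [-1.38, 1.24], [0.06, 2.45], [-1.56, 4.7], [0.09, 2.05], [-2.69, 2.69]. Speed limits (rad/s): [2.57, 2.57, 3.14, 3.14, 3.14, 3.14, 3.14].

## Interface

Orientations are given as a rotation vector (axis times angle).
In Python, from rig import bot gives the robot as it stands. Calls block until the motion is done:
- bot.reach(position, orientation): joint-space move of the TCP to a pose.
- bot.servo_line(position, feed=0.15, attitude=None, guard=None): straight line of the TCP; attitude=None keeps the orientation; feed is the mean speed in m/s. With guard (N) it stops when the force on the tool has changed by that much, and returns True; else False.
- bot.goto_joints(angles): joint-space move.
- bot.grip(opening, strength=None): opening from 0.0 (shut) to 1.0 (fully open); strength is the grip in N (None keeps the last); returns when the fingers have stopped.
- bot.pause(seconds).
- bot.ik(position, orientation): joint angles nearest the present ones, or None.
- bot.observe(): the state.
- bot.get_image(name): name is "scene" or "top" or "wrist"; returns the picture (480x640x3 uint8, red, green, blue); there is no depth.
- bot.camera_model(name): a dict with "K" (3x3 intrinsics, pixels), "R" (3x3) and "t" (3): a world point X has camera coordinates R X + t. Camera axes: x right, y down, z forward; pixel columns grow to the right and rows downward; lengths in m; the calibration is good to about 2 mm. A picture is of the moment at which its call begins: read the wrist's pose just before it. camera_model takes no time and is no camera call; for the wrist camera it gives the pose at the moment of the call.
A pose or a line that the arm cannot do raises bot.PlanningError and nothing moves.
- bot.hand_in(): hands the job in; it is judged then, once.
Trained networks look in the newest picture that a camera, given by its name, has taken for a name from the list of things; names that differ only in an ending like _2 or _b are one class to them, and where a whole thing is asked for, a point or a joint stands for the part that bears it (a point fixed in the world has none). Each returns a list of dicts, best first, with "score" (0 to 1); they miss things now and then, are a little off and sometimes report something else, mostly with a low value. They report only what shows in the picture. A call takes as long as a camera call.
- bot.spot_in(camera, target): "extent" ([left, top, width, height] in pixels, round what is visible of it).
- bot.silhouettes(camera, target): "region" (480x640 bool, what is visible of it) and "extent" ([left, top, width, height] in pixels, round what is visible of it).
The state is a dict: "t": time; "q": joint angles; "qvel": joint speeds; "joint_torque": joint torques, N m; "eef_pos": TCP position; "eef_rot": TCP orientation; "contact_force": force on the tool from outside, world axes, zero at the start; "moment": the same for the moment, N m; "finger_gap": opening from 0.0 (shut) to 1.0 (fully open); "gripper_force": force on a finger pad.
Only numpy, scipy, OpenCV 4.12 (cv2) and the standard library are available. Lean on these libraries where they do the work, as an engineer would, in place of code of your own. Each camera call takes 0.05 s, during which the arm holds its last target. There are 200 camera calls.

## Working session

There is one attempt and no reset: what is moved stays moved. The work goes in short steps, each a Python script; the robot and the scene stay as the last script left them, time stands still between calls to the robot, and variables do not carry over. Pictures are saved under pics/ and viewed, at most 10 in all, crops included, and the job is handed in when it is done.

```bash
mkdir -p pics; ls; python3 - <<'E'
from rig import bot
import cv2, numpy as np
for n in ("scene","top"):
    im=bot.get_image(n); cv2.imwrite(f"pics/{n}0.png",im[:,:,::-1])
    m=bot.camera_model(n); print(n,np.round(m["K"],1).tolist(),np.round(-m["R"].T@m["t"],3),np.round(m["R"],3).tolist())
    for k in ("lid_handle","tube","cradle","clips_empty","lid","rack","reagent","beaker","dishes","slidebox","jar","timer"):
        print(k,[(round(d["score"],2),np.round(d["extent"]).tolist()) for d in bot.spot_in(n,k)[:2]])
o=bot.observe();print(o["t"],o["eef_rot"],o["contact_force"])
E
```

```text
pics
scene [[494.2, 0.0, 321.6], [0.0, 494.2, 240.9], [0.0, 0.0, 1.0]] [ 1.887 -0.333  0.943] [[0.251, 0.968, -0.006], [0.534, -0.143, -0.834], [-0.808, 0.206, -0.552]]
lid_handle [(0.84, [291.0, 198.0, 89.0, 57.0]), (0.63, [135.0, 239.0, 26.0, 20.0])]
tube [(0.59, [388.0, 200.0, 39.0, 28.0]), (0.29, [432.0, 223.0, 20.0, 32.0])]
cradle [(0.86, [390.0, 211.0, 36.0, 24.0])]
clips_empty []
lid [(0.72, [289.0, 199.0, 90.0, 52.0])]
rack [(0.64, [196.0, 217.0, 28.0, 45.0])]
reagent [(0.6, [196.0, 262.0, 17.0, 31.0]), (0.38, [388.0, 198.0, 40.0, 32.0])]
beaker [(0.83, [435.0, 224.0, 18.0, 31.0])]
dishes [(0.91, [352.0, 273.0, 33.0, 23.0])]
slidebox [(0.69, [301.0, 277.0, 37.0, 32.0])]
jar [(0.78, [452.0, 205.0, 13.0, 22.0]), (0.2, [387.0, 199.0, 41.0, 31.0])]
timer [(0.57, [134.0, 241.0, 26.0, 16.0])]
top [[529.3, 0.0, 320.8], [0.0, 529.3, 243.4], [0.0, 0.0, 1.0]] [ 0.488 -0.026  1.436] [[0.002, -1.0, 0.013], [-0.995, -0.003, -0.103], [0.103, -0.013, -0.995]]
lid_handle [(0.97, [227.0, 217.0, 114.0, 107.0])]
tube [(0.94, [160.0, 270.0, 24.0, 62.0])]
cradle []
clips_empty []
lid [(0.85, [232.0, 221.0, 111.0, 107.0])]
rack [(0.69, [422.0, 283.0, 36.0, 70.0]), (0.29, [231.0, 215.0, 108.0, 109.0])]
reagent [(0.69, [439.0, 217.0, 20.0, 26.0]), (0.25, [90.0, 276.0, 25.0, 22.0])]
beaker [(0.64, [143.0, 214.0, 31.0, 27.0])]
dishes [(0.82, [254.0, 164.0, 30.0, 37.0])]
slidebox [(0.98, [308.0, 166.0, 37.0, 34.0])]
jar [(0.92, [88.0, 274.0, 27.0, 24.0])]
timer [(0.69, [496.0, 310.0, 31.0, 26.0])]
1.3 [5.32655346e-01 3.09601785e+00 2.04428904e-04] [0.63190675 0.99076762 0.0287779 ]
```

```bash
python3 - <<'E'
import cv2
t=cv2.imread("pics/top0.png"); s=cv2.imread("pics/scene0.png")
cv2.imwrite("pics/topc.png",cv2.resize(t[200:350,140:350],None,fx=3.8,fy=3.8,interpolation=2))
E
```

```text
(no output)
```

View pics/top0.png

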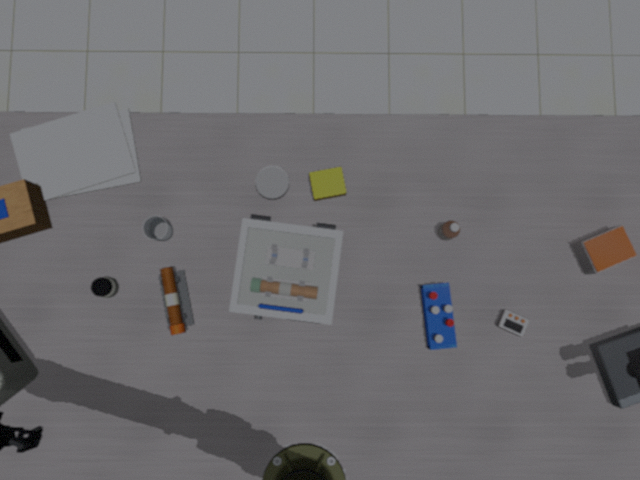

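View pics/topc.png

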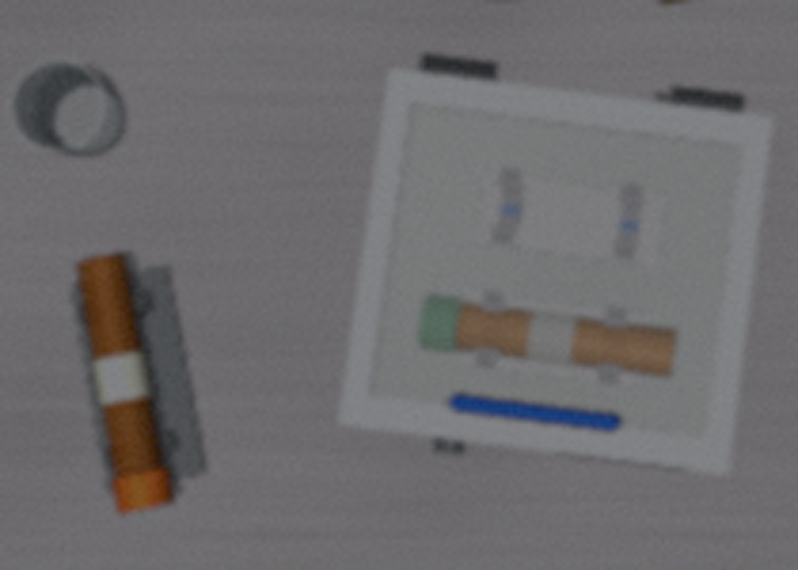

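The top view shows the incubator with its hinges on the far side (+x). The empty clips are nearer the hinge, at about pixels (274,255) and (305,259). The bar runs from (260,306) to (303,311), and the tube lies from (167,268) to (178,333) with its cap towards the robot. Next I localize these.

```bash
cat > h.py <<'E'
from rig import bot
import cv2, numpy as np
from scipy.spatial.transform import Rotation as Rot
def ray(m,uv,z):
    "pixels -> world points on the plane at height z"
    uv=np.atleast_2d(np.float64(uv)); d=np.c_[uv,np.ones(len(uv))]@np.linalg.inv(m["K"]).T@m["R"]
    c=-m["R"].T@m["t"]; return c+d*((z-c[2])/d[:,2])[:,None]
def proj(m,X):
    p=(np.atleast_2d(X)@m["R"].T+m["t"])@m["K"].T; return p[:,:2]/p[:,2:]
def down(yaw):
    "tool pointing down, its y axis at world angle yaw"
    y=np.array([np.cos(yaw),np.sin(yaw),0]); z=np.array([0,0,-1.]); return Rot.from_matrix(np.c_[np.cross(y,z),y,z]).as_rotvec()
def big(mask):
    n,l,s,c=cv2.connectedComponentsWithStats(mask.astype(np.uint8)); k=1+np.argmax(s[1:,4]); return l==k,c[k]
def axis(mask,m,z):
    "centroid and ends of an elongated region, in the plane z"
    v,u=np.nonzero(mask); P=ray(m,np.c_[u,v],z)[:,:2]; c=P.mean(0); a=np.linalg.svd(P-c,full_matrices=False)[2][0]; s=(P-c)@a
    return c,a,s.min(),s.max()
E
python3 - <<'E'
from h import *
im=cv2.imread("pics/top0.png"); m=bot.camera_model("top"); H=cv2.cvtColor(im,cv2.COLOR_BGR2HSV).astype(int)
box=np.zeros(im.shape[:2],bool); box[215:330,225:348]=1
b,_=big((abs(H[...,0]-112)<14)&(H[...,1]>130)&box); print("bar",b.sum(),axis(b,m,.130))
tb=np.zeros_like(box); tb[260:340,155:188]=1
o,_=big((H[...,0]<18)&(H[...,1]>140)&tb|((im.min(2)>140)&tb)); print("tube",o.sum(),axis(o,m,.045))
w,c=big((im.min(2)>135)&tb); print("label",w.sum(),ray(m,c,.05))
cr=np.array([[390,70],[772,117],[730,472],[340,422]])/3.8+[140,200]; P=ray(m,cr,.091); print("corners",P.round(3).tolist())
cl=np.array([[510,210],[628,226]])/3.8+[140,200]; print("clips",ray(m,cl,.025).round(3).tolist())
E
```

```text
bar 146 (array([0.46348911, 0.05570914]), array([0.12603916, 0.99202527]), np.float64(-0.05307622950408948), np.float64(0.05317154388198701))
tube 340 (array([0.43158076, 0.33283843]), array([-0.97746108, -0.21111571]), np.float64(-0.03675241151664897), np.float64(0.033865719843994044))Traceback (most recent call last):
  File "<stdin>", line 7, in <module>
  File "h.py", line 14, in big
    n,l,s,c=cv2.connectedComponentsWithStats(mask.astype(np.uint8)); k=1+np.argmax(s[1:,4]); return l==k,c[k]
                                                                         ~~~~~~~~~^^^^^^^^^
    return _wrapfunc(a, 'argmax', axis=axis, out=out, **kwds)
    return bound(*args, **kwds)
ValueError: attempt to get argmax of an empty sequence
```

```bash
python3 - <<'E'
from h import *
th=-0.1264
x=np.array([np.cos(th),np.sin(th),0]); hinge=np.array([.4635,.0557,.130])+.215*x; hinge[2]=.085
for yaw in (th,th+np.pi):
  for g in [0,.5,1,1.25,1.45]:
    p=hinge-x*.22*np.cos(g+.206)+[0,0,.22*np.sin(g+.206)-.019]
    q=bot.ik(p,down(yaw)); print(yaw,g,p.round(3),None if q is None else np.round(q,2))
print(bot.ik([.4635,.0557,.24],down(th)))
p=np.array([.4635,.0557,.25])
for yaw in (th,th+np.pi):
  try: bot.reach(p,down(yaw)); break
  except bot.PlanningError as e: print(e)
m=bot.camera_model("wrist"); im=bot.get_image("wrist"); cv2.imwrite("pics/w1.png",im[:,:,::-1])
print("cam",(-m["R"].T@m["t"]).round(3),m["R"].round(2).tolist(),bot.observe()["t"],proj(m,[p[0],p[1],.13]),proj(m,hinge))
E
```

```text
-0.1264 0 [0.463 0.056 0.111] [-0.69 -0.01  0.51  2.03  0.01  1.12 -0.3 ]
-0.1264 0.5 [0.511 0.05  0.209] [-0.67  0.02  0.53  1.8  -0.01  1.33 -0.26]
-0.1264 1 [0.599 0.038 0.272] [-0.6   0.21  0.58  1.5  -0.11  1.47 -0.14]
-0.1264 1.25 [0.652 0.032 0.285] [-0.55  0.34  0.61  1.34 -0.19  1.52 -0.08]
-0.1264 1.45 [0.695 0.026 0.285] [-0.49  0.45  0.63  1.21 -0.26  1.56 -0.04]
3.0151926535897933 0 [0.463 0.056 0.111] None
3.0151926535897933 0.5 [0.511 0.05  0.209] None
3.0151926535897933 1 [0.599 0.038 0.272] [ 0.79  0.4  -1.18  1.45  0.37  1.53  2.64]
3.0151926535897933 1.25 [0.652 0.032 0.285] [ 0.68  0.55 -1.18  1.29  0.5   1.62  2.6 ]
3.0151926535897933 1.45 [0.695 0.026 0.285] [ 0.6   0.65 -1.18  1.16  0.6   1.68  2.59]
[-0.61790908 -0.10814707  0.41154511  1.84681817  0.04387418  1.3941201
 -0.34262393]
cam [0.473 0.14  0.416] [[0.99, -0.12, 0.0], [-0.12, -0.94, 0.32], [-0.04, -0.32, -0.95]] 3.5333 [[320.70730699 218.47466897]] [[566.45087004 204.55653268]]
```

View pics/w1.png

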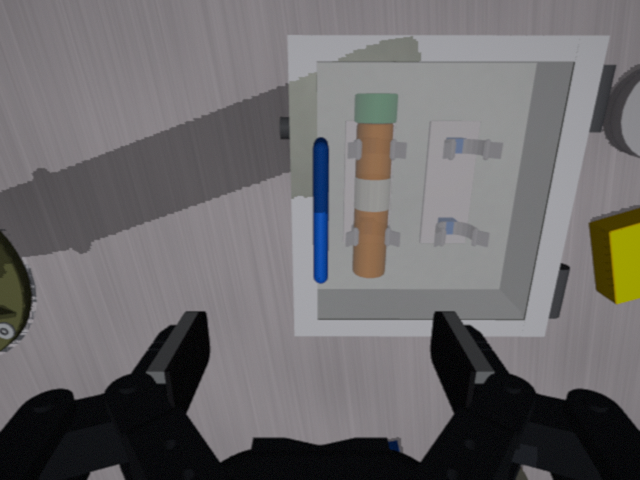

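The bar runs from (321,138) to (321,283), midway between the fingers. The lid corners are at (288,36), (608,36), (547,334) and (295,336), and the empty clips are on the right at about (470,149) and (460,235). I'll refine the frame from these.

```bash
python3 - <<'E'
from h import *
m=bot.camera_model("wrist"); im=cv2.imread("pics/w1.png"); H=cv2.cvtColor(im,cv2.COLOR_BGR2HSV).astype(int)
b=(abs(H[...,0]-112)<14)&(H[...,1]>150); b[:,:290]=0; b[:,350:]=0; b[300:]=0; b,_=big(b)
c,a,l,h=axis(b,m,.130); print("bar",b.sum(),c,c+a*(l+h)/2,a,l,h)
P=ray(m,[[288,36],[608,36],[547,334],[295,336]],.093)[:,:2]; print(P.round(4).tolist(),P.mean(0),np.linalg.norm(P-np.roll(P,1,0),axis=1))
K=ray(m,[[470,149],[460,236]],.055)[:,:2]; print("clips",K, K.mean(0)); print(m["K"][0,0])
B=ray(m,[[430,121],[478,121],[470,243],[421,243]],.012)[:,:2]; print("base",B,B.mean(0),np.linalg.norm(B-np.roll(B,1,0),axis=1))
E
```

```text
bar 1918 [0.46396475 0.06170096] [0.46358754 0.05874633] [-0.12664016 -0.99194872] -0.05375154894080627 0.05970878800009449
[[0.4554, 0.1883], [0.6922, 0.159], [0.6636, -0.0968], [0.4234, -0.0691]] [0.5586454  0.04536045] [0.25943526 0.23862628 0.25734019 0.24180429]
clips [[ 0.60391804  0.08210088]
 [ 0.59425375 -0.00114583]] [0.5990859  0.04047752]
389.68293300620974
base [[ 0.57995454  0.10776309]
 [ 0.62740702  0.10187705]
 [ 0.61959297 -0.0275299 ]
 [ 0.5659285  -0.02086316]] [0.59822076 0.04031177] [0.12938873 0.04781614 0.12964265 0.05407699]
```

```bash
python3 - <<'E'
from h import *
th=-0.1245; x=np.array([np.cos(th),np.sin(th),0]); hinge=np.array([.677,.0313,.085])
bar=lambda g: hinge-x*.2197*np.cos(g+.2063)+[0,0,.2197*np.sin(g+.2063)]
off=np.array([0,0,-.019])
bot.servo_line(bar(0)+off+[0,0,.004],attitude=down(th),feed=.12,guard=15)
bot.grip(0.0,35); o=bot.observe(); print("gap",o["finger_gap"],o["gripper_force"],o["eef_pos"],o["t"])
try:
  for g in np.arange(.1,1.46,.15):
    s=bot.servo_line(bar(g)+off+[0,0,.003],feed=.12,guard=40); o=bot.observe(); print(round(g,2),s,o["contact_force"].round(1) if hasattr(o["contact_force"],'round') else o["contact_force"],round(o["finger_gap"],3))
    if s: break
except bot.PlanningError as e: print(e)
print(bot.observe()["t"]); im=bot.get_image("scene"); cv2.imwrite("pics/s2.png",im[100:340,150:470,::-1].repeat(2,0).repeat(2,1))
E
```

```text
gap -0.0018599701190808433 0.0 [0.46360365 0.05800293 0.11497624] 5.575
0.1 False [-0.8  0.  -1. ] 0.001
0.25 False [-0.3  0.2 -0.4] -0.001
0.4 False [-0.2  0.4 -0. ] 0.001
0.55 False [0.1 0.2 0.1] -0.0
0.7 False [-0.6  0.5  0.1] -0.005
0.85 False [-0.8  0.4 -0.6] 0.002
1.0 False [ 0.5  0.  -0.2] -0.003
1.15 False [ 0.5 -0.3 -0.7] -0.002
1.3 False [-0.4 -0.1 -0.2] 0.002
1.45 False [ 0.1 -0.1  0. ] 0.0
9.725
```

View pics/s2.png

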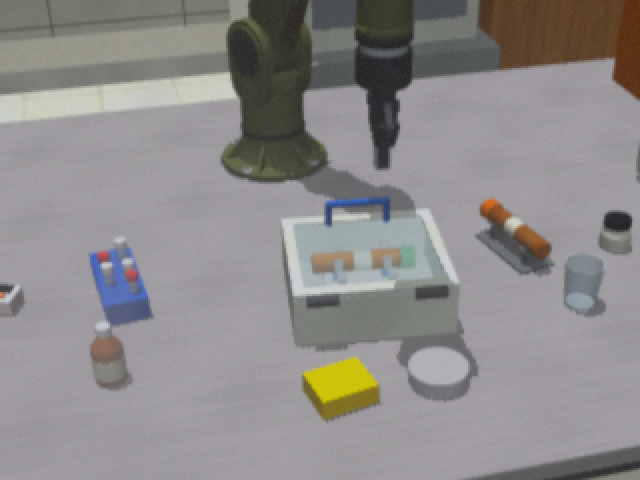

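The gripper missed: it closed on nothing. The bar is still down at (357,203) in this crop, and the fingers are at (382,165). I'll check why.

```bash
python3 - <<'E'
from h import *
o=bot.observe(); print(o["eef_pos"],o["eef_rot"],down(-.1245),o["finger_gap"],o["t"]); m=bot.camera_model("scene")
c=lambda X:((proj(m,X)-[150,100])*2).round()
print("tcp",c(o["eef_pos"]),"bar ends",c([[.4575,.0091,.13],[.47,.1084,.13]]), "bar seen (327,203),(389,202)")
w=bot.camera_model("wrist"); print("tcp in wrist",proj(w,o["eef_pos"]))
im=bot.get_image("wrist"); cv2.imwrite("pics/w2.png",im[:,:,::-1])
E
```

```text
[0.69474148 0.02903599 0.28788428] [-2.35481868e+00 -2.07835655e+00  7.87309950e-04] [2.35533418 2.07894331 0.        ] 0.0017032749940319159 9.775
tcp [[381. 181.]] bar ends [[329. 203.]
 [387. 199.]] bar seen (327,203),(389,202)
tcp in wrist [[321.09515078 287.72357454]]
```

View pics/w2.png

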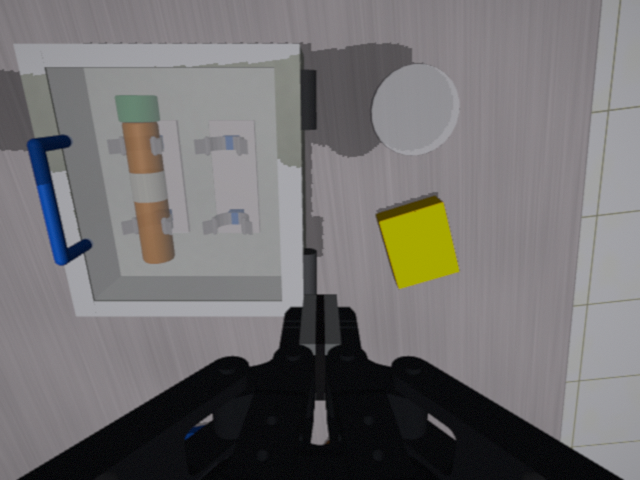

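```bash
python3 - <<'E'
from h import *
from scipy.optimize import least_squares
ms=bot.camera_model("scene"); mt=bot.camera_model("top"); mw=bot.camera_model("wrist")
def blue(f,r,off=(0,0),sc=1):
    im=cv2.imread(f); H=cv2.cvtColor(im,cv2.COLOR_BGR2HSV).astype(int); b=(abs(H[...,0]-112)<14)&(H[...,1]>120)
    k=np.zeros_like(b); k[r[1]:r[3],r[0]:r[2]]=1; b,_=big(b&k); v,u=np.nonzero(b); return u,v
u,v=blue("pics/w2.png",(20,120,100,280)); pw=np.array([[38,140],[62,262]])
s=[(np.array(p)/2+[150,100]) for p in ((327,203),(389,202))]; t=[[302.6,311.1],[259.7,305.8]]
for A in (0,1):
    uv=[(mw,[62,260] if A==0 else [38,143]),(ms,s[A]),(mt,t[A])]
    for use in ((0,1),(0,2),(1,2),(0,1,2)):
        r=least_squares(lambda X:np.concatenate([(proj(uv[i][0],X)[0]-uv[i][1])*(1 if i else .5) for i in use]),[.46,.05,.13])
        print(A,use,r.x.round(4),round(r.cost,2))
E
```

```text
0 (0, 1) [0.4569 0.0061 0.1288] 0.02
0 (0, 2) [0.4552 0.004  0.1259] 0.84
0 (1, 2) [0.4567 0.003  0.1294] 0.48
0 (0, 1, 2) [0.4559 0.0046 0.1274] 1.08
1 (0, 1) [0.4694 0.1089 0.1242] 0.43
1 (0, 2) [0.4689 0.108  0.1241] 0.08
1 (1, 2) [0.4694 0.1088 0.1227] 0.51
1 (0, 1, 2) [0.469  0.1085 0.1238] 0.6
```

```bash
python3 - <<'E'
from h import *
im=bot.get_image("scene"); o=bot.observe(); m=bot.camera_model("scene"); p=np.array(o["eef_pos"])
uv=proj(m,[p+[0,0,d] for d in (0,.02,.04)]); print(o["t"],uv)
cr=im[130:230,290:390,::-1].copy(); big_=cv2.resize(cr,None,fx=6,fy=6,interpolation=2)
for q in uv: cv2.circle(big_,tuple(int(a) for a in (q-[290,130]+.5)*6),4,(0,0,255),1)
top=bot.get_image("top"); mt=bot.camera_model("top"); q=proj(mt,p)[0]
c2=cv2.resize(top[200:330,255:388][:,:,::-1],(200,200)); cv2.imwrite("pics/s3.png",big_)
E
```

```text
9.875 [[340.71846894 190.59809427]
 [340.82974141 184.26338276]
 [340.94279929 177.82702787]]
```

View pics/s3.png

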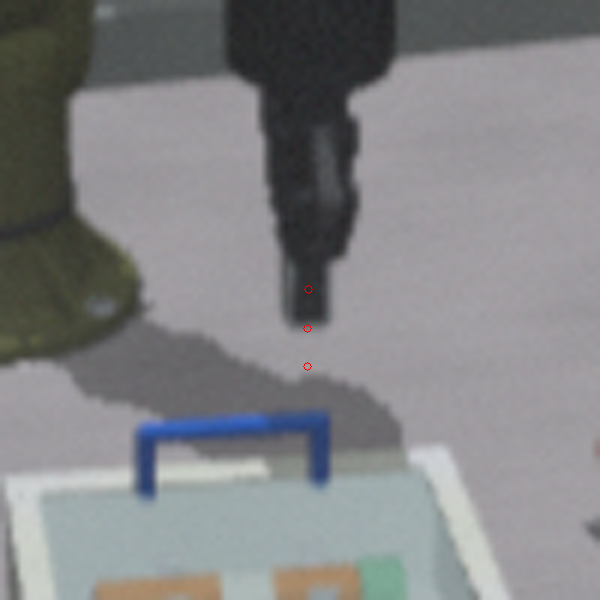

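The red marks are at the reported TCP, then 20 mm and 40 mm above it. The real fingertips end at (305,322), about 20 mm or more above the reported TCP. That's why the fingers shut above the bar. I'll quantify the tool offset using finger corners in both views.

```bash
python3 - <<'E'
from h import *
o=bot.observe(); p=np.array(o["eef_pos"]); R=Rot.from_rotvec(o["eef_rot"]).as_matrix(); print(R.round(3).tolist())
mw=bot.camera_model("wrist"); ms=bot.camera_model("scene")
im=cv2.imread("pics/w2.png"); print(im[285:350:3,320].tolist()); print("row300",im[300,290:350:4].mean(1).astype(int).tolist())
for s in (-.011,.011):
  for back in (0,.01,.02,.03):
    print(s,back,"wrist",proj(mw,p+R@[s,0,-back]).round(1)[0],"scene+y",proj(ms,p+R@[s,.013,-back]).round(1)[0],"scene-y",proj(ms,p+R@[s,-.013,-back]).round(1)[0])
# q-based check: joint-space fk via ik consistency
print(np.round(o["q"],4).tolist(), np.round(bot.ik(p,o["eef_rot"]),4).tolist())
E
```

```text
[[0.124, 0.992, 0.0], [0.992, -0.124, 0.001], [0.001, -0.0, -1.0]]
[[139, 135, 141], [138, 134, 140], [139, 135, 140], [74, 73, 75], [6, 5, 8], [9, 10, 6], [6, 7, 7], [8, 3, 6], [10, 10, 11], [5, 4, 6], [13, 9, 8], [8, 5, 7], [8, 6, 7], [8, 6, 4], [10, 10, 10], [13, 12, 14], [8, 3, 6], [7, 4, 9], [8, 10, 8], [9, 6, 8], [21, 21, 20], [25, 23, 22]]
row300 [167, 167, 168, 148, 51, 53, 49, 8, 6, 51, 52, 52, 130, 132, 134]
-0.011 0 wrist [321.  308.4] scene+y [337.6 193. ] scene-y [336.2 188.7]
-0.011 0.01 wrist [321.1 319.4] scene+y [337.7 189.8] scene-y [336.2 185.6]
-0.011 0.02 wrist [321.2 331.7] scene+y [337.7 186.6] scene-y [336.3 182.4]
-0.011 0.03 wrist [321.3 345.4] scene+y [337.7 183.4] scene-y [336.3 179.2]
0.011 0 wrist [321.1 266.4] scene+y [345.4 192.5] scene-y [343.8 188.2]
0.011 0.01 wrist [321.2 275.5] scene+y [345.4 189.3] scene-y [343.9 185.1]
0.011 0.02 wrist [321.3 285.7] scene+y [345.5 186.1] scene-y [343.9 181.9]
0.011 0.03 wrist [321.4 297.2] scene+y [345.6 182.9] scene-y [344.  178.7]
[-0.4749, 0.4392, 0.5918, 1.2054, -0.2401, 1.5646, -0.0512] [-0.4749, 0.4391, 0.5917, 1.2054, -0.24, 1.5646, -0.0512]
```

Both views put the real fingertips 28 mm short of the reported TCP, so I'll allow for that and retry.

```bash
cat >> h.py <<'E'
TIP=.028; GR=TIP+.019   # true fingertips / grasp point lie this far behind the reported TCP
th=-0.1245; x=np.array([np.cos(th),np.sin(th),0]); hinge=np.array([.677,.0305,.085])
bar=lambda g: hinge-x*.2197*np.cos(g+.2063)+[0,0,.2197*np.sin(g+.2063)]
off=np.array([0,0,-GR])
E
python3 - <<'E'
from h import *
bot.grip(1.0); bot.servo_line(bar(0)+[0,0,.06],feed=.25)
s=bot.servo_line(bar(0)+off,feed=.12,guard=15)
bot.grip(0.0,35); o=bot.observe(); print("gap",s,o["finger_gap"],o["gripper_force"],o["eef_pos"],o["t"])
if o["finger_gap"]>.05:
  try:
    for g in np.arange(.1,1.46,.15):
      s=bot.servo_line(bar(g)+off,feed=.12,guard=30); o=bot.observe(); print(round(g,2),s,np.round(o["contact_force"],1),round(o["finger_gap"],3))
      if s: break
  except bot.PlanningError as e: print(e)
print(bot.observe()["t"]); im=bot.get_image("scene"); cv2.imwrite("pics/s4.png",im[100:340,150:470,::-1].repeat(2,0).repeat(2,1))
E
```

```text
gap False 0.12731623918182475 34.05573070049286 [0.46399702 0.0571898  0.0831694 ] 13.5917
0.1 False [ 2.1 -0.9 -2.4] 0.126
0.25 False [-0.3  0.6 -2.2] 0.127
0.4 False [-5.   0.6 -0.1] 0.12
0.55 False [-10.7   0.9   6.8] 0.126
0.7 False [-13.2   0.5  14.1] 0.123
0.85 False [-10.3   0.8  15.9] 0.121
1.0 False [-6.4 -0.2 11.7] 0.126
1.15 False [-0.1 -0.7  5.3] 0.127
1.3 False [ 1.1 -0.5  3.8] 0.127
1.45 False [ 2.4 -0.2  1.9] 0.125
17.75
```

The bar is held (gap 0.127) and the lid is at about 1.45 rad. Next: release, back off upward, check the lid, and look at the tube.

```bash
python3 - <<'E'
from h import *
bot.grip(0.4); p=np.array(bot.observe()["eef_pos"]); bot.servo_line(p+[0,0,.1],feed=.2)
mt=bot.camera_model("top"); P=ray(mt,[[167.1,267.9],[178.2,332.9]],.045); d=P[1]-P[0]; print(P,np.linalg.norm(d))
c=P.mean(0); ty=np.arctan2(d[1],d[0]); print("tube yaw",ty)
for yaw in (ty+np.pi/2,ty-np.pi/2):
    q=bot.ik([c[0],c[1],.2],down(yaw)); print(yaw,None if q is None else np.round(q,2))
yaw=min((ty+np.pi/2,ty-np.pi/2),key=lambda a:abs((a-th+np.pi)%(2*np.pi)-np.pi))
bot.grip(1.0); bot.reach([c[0],c[1],.17],down(yaw))
m=bot.camera_model("wrist"); im=bot.get_image("wrist"); cv2.imwrite("pics/w5.png",im[:,:,::-1]); s=bot.get_image("scene")
im2=np.vstack([cv2.resize(im,(480,360)),cv2.resize(s[100:340,150:470],(480,240))[:, :]]); cv2.imwrite("pics/v5.png",im2[:,:,::-1])
print(bot.observe()["t"],yaw,proj(m,c))
np.savez("w5.npz",**m)
E
```

```text
[[0.56608765 0.35879098 0.045     ]
 [0.39789539 0.32485456 0.045     ]] 0.17158181702405922
tube yaw -2.942494233860473
-1.3716979070655766 [-1.19  0.22  0.62  1.64 -0.13  1.33 -1.92]
-4.51329056065537 [-0.91  0.2   0.29  1.63 -0.06  1.33  1.15]
21.0917 -1.3716979070655766 [[318.83519286 215.35568136]]
```

View pics/v5.png

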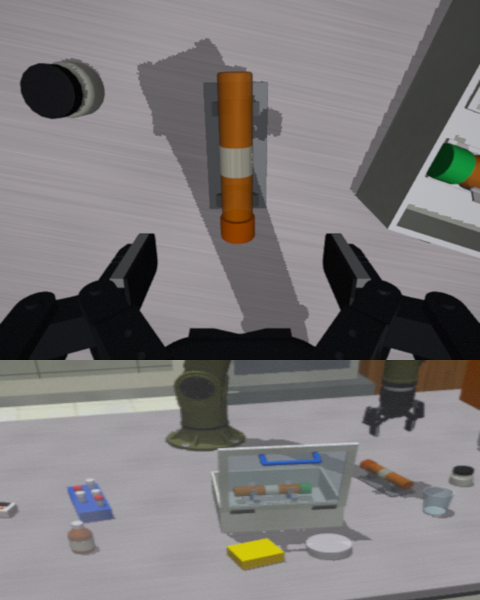

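The lid stands open (bottom panel, bar at (290,458)). The tube is centred between the fingers, with its label at about (315,217) in the full image and its cap at the bottom. Next I refine the axis, grasp, and lift.

```bash
python3 - <<'E'
from h import *
m=dict(np.load("w5.npz")); im=cv2.imread("pics/w5.png"); H=cv2.cvtColor(im,cv2.COLOR_BGR2HSV).astype(int)
k=np.zeros(im.shape[:2],bool); k[80:335,270:360]=1
g=(H[...,0]<22)&(H[...,1]>150)&(H[...,2]>90)&k
v,u=np.nonzero(g); rows=[(r,u[v==r].mean()) for r in range(100,280) if (v==r).sum()>25]
rows=np.array(rows); f=np.polyfit(rows[:,0],rows[:,1],1); cc=lambda r:np.polyval(f,r)
lab=[r for r in range(150,260) if (H[r,int(cc(r))-5:int(cc(r))+6,1]<80).all()]; print("label rows",lab[0],lab[-1],"span",v.min(),v.max())
A=ray(m,[[cc(110),110],[cc(280),280]],.045); d=A[1]-A[0]; ty=np.arctan2(d[1],d[0])
c1=ray(m,[cc((lab[0]+lab[-1])/2),(lab[0]+lab[-1])/2],.062)[0]
d/=np.linalg.norm(d); c=A[0]+d*np.dot(c1-A[0],d)*1; c[2]=.045; print("axis",A.round(4).tolist(),"yaw",ty,"mid",c)
yaw=ty+np.pi/2
bot.reach([c[0],c[1],.12],down(yaw))
s=bot.servo_line([c[0],c[1],.045-GR],feed=.1,guard=12); o=bot.observe(); print(s,o["eef_pos"],o["contact_force"])
if not s:
    bot.grip(0.0,60); o=bot.observe(); print("gap",o["finger_gap"],o["gripper_force"],o["eef_pos"],o["t"])
np.save("g.npy",np.r_[c,ty])
E
```

```text
label rows 198 236 span 96 324
axis [[0.5578, 0.3606, 0.045], [0.4273, 0.3336, 0.045]] yaw -2.9382055164676215 mid [0.48492018 0.34552623 0.045     ]
False [ 0.48547179  0.34591879 -0.00124512] [0.11676447 0.09921883 0.7268022 ]
gap 0.37971543382846284 59.19326305389404 [ 0.4850142   0.34557248 -0.00157721] 23.3083
```

```bash
python3 - <<'E'
from h import *
c=np.load("g.npy"); S=np.array([.5985,.0404,.045])
bot.servo_line([c[0],c[1],.15],feed=.2); print(bot.observe()["finger_gap"])
bot.servo_line(S+[0,0,.16-GR],attitude=down(th),feed=.2)
o=bot.observe(); print(o["finger_gap"],o["eef_pos"],o["t"])
m=bot.camera_model("wrist"); im=bot.get_image("wrist"); cv2.imwrite("pics/w6.png",im[:,:,::-1]); np.savez("w6.npz",**m)
E
```

```text
0.37816239553704023
0.38232282139747714 [0.59816671 0.04122185 0.15761198] 25.9917
```

View pics/w6.png

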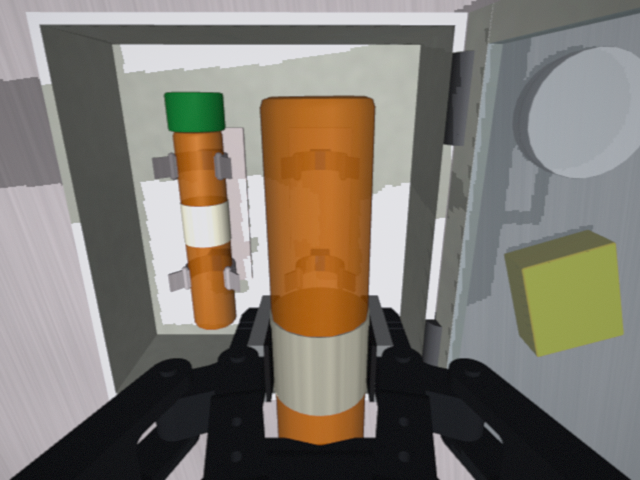

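```bash
python3 - <<'E'
from h import *
m=dict(np.load("w6.npz")); o=bot.observe(); p=np.array(o["eef_pos"]); S=np.array([.5985,.0404,.045]); y=np.array([-x[1],x[0],0])
loc=lambda P:((np.array(P)-S)@x.T*1e3, (np.array(P)-S)@y*1e3)
for n,uv,z in (("clip far",[320.5,160],.066),("clip near",[319,266],.066),("full label",[206,224],.06),("f clip",[(162+224)/2,165],.066),("f clip2",[(179+234)/2,278],.066)):
    a,b=loc(ray(m,uv,z)[0]); print(n,"x %.1f y %.1f mm"%(a,b))
za=p[2]+GR
print("tube axis z",za,"tcp rel seat",loc(p))
A=ray(m,[[318,140],[320,320]],za); print("tube axis pts",[loc(q) for q in A])
print("end at",loc(ray(m,[318,97],za+.013)[0]),"label edges",[loc(ray(m,[320,r],za+.016)[0])[1] for r in (324,412)])
print("lid",proj(m,bar(1.75)))
E
```

```text
clip far x -0.7 y 47.7 mm
clip near x -1.6 y -27.8 mm
full label x -81.6 y 1.8 mm
f clip x -84.6 y 44.3 mm
f clip2 x -83.3 y -37.4 mm
tube axis z 0.20469940081930932 tcp rel seat (np.float64(-0.41372545046412035), np.float64(0.9080864005707986))
tube axis pts [(np.float64(-1.6900794574253593), np.float64(73.14818275704725)), (np.float64(-1.0078392626263455), np.float64(11.981834424950073))]
end at (np.float64(-1.6308755332439846), np.float64(85.07925693902791)) label edges [np.float64(20.2978916366421), np.float64(-13.00497029815969)]
lid [[1372.5218032   677.25451565]]
```

```bash
python3 - <<'E'
from h import *
S=np.array([.5985,.0404,.045])
bot.grip(0.0,100)
print(bot.servo_line(S+[0,0,.03-GR],feed=.12,guard=12),bot.observe()["eef_pos"]); bot.pause(.15)
z0=bot.observe()["contact_force"]
for dz in (.022,.014,.008,.004,0,-.002):
    s=bot.servo_line(S+[0,0,dz-GR],feed=.04,guard=40); o=bot.observe(); print(dz,s,np.round(o["contact_force"],1),np.round(o["eef_pos"],4),round(o["finger_gap"],3))
    if s: break
print(o["t"],z0)
m=bot.camera_model("wrist"); im=bot.get_image("wrist"); cv2.imwrite("pics/w7.png",im[:,:,::-1]); np.savez("w7.npz",**m)
E
```

```text
False [0.59929473 0.04041892 0.0288791 ]
0.022 False [-3.   0.4  4.7] [0.5982 0.0407 0.0203] 0.37
0.014 False [-6.3  0.2 16.7] [0.5991 0.0409 0.0143] 0.374
0.008 False [-5.8  0.9 11.3] [0.5989 0.041  0.0075] 0.372
0.004 False [-1.6  2.1  2.5] [0.5984 0.0409 0.002 ] 0.375
0 False [-2.9  0.5  8.7] [ 0.5986  0.0407 -0.0015] 0.372
-0.002 False [-5.6  0.6 17.6] [ 0.6001  0.0403 -0.0016] 0.372
29.3917 [-0.15947127 -0.41025916 -1.78542955]
```

View pics/w7.png

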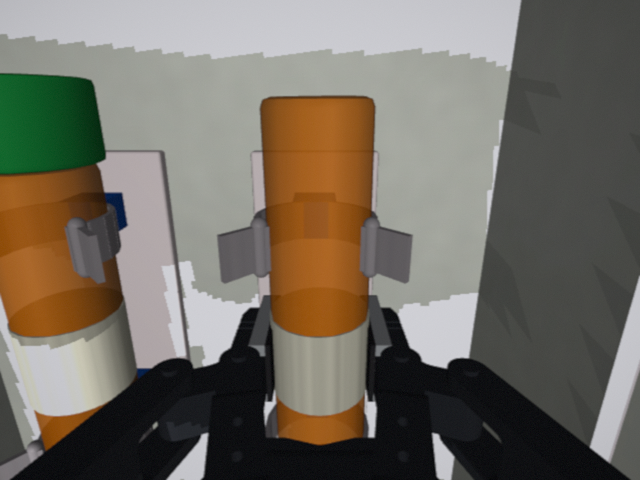

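Both the force trace (16.7 N, dropping to 2.5 N, then bottoming) and the picture show the tube inside the clips, lips closed at (260,245) and (370,245). Release, rise, and check.

```bash
python3 - <<'E'
from h import *
p=np.array(bot.observe()["eef_pos"]); bot.servo_line([.5985,.0404,.0-.0005],feed=.04) 
bot.grip(0.7); bot.servo_line([.5985,.0404,.17],feed=.15)
print(bot.observe()["t"],bot.observe()["contact_force"])
m=bot.camera_model("wrist"); im=bot.get_image("wrist"); s=bot.get_image("scene")
cv2.imwrite("pics/v8.png",np.vstack([cv2.resize(im,(480,360)),cv2.resize(s[100:340,150:470],(480,240))])[:,:,::-1]); np.savez("w8.npz",**m); cv2.imwrite("pics/w8.png",im[:,:,::-1])
E
```

```text
31.3583 [-0.1796145  -0.40840511 -0.03736975]
```

View pics/v8.png

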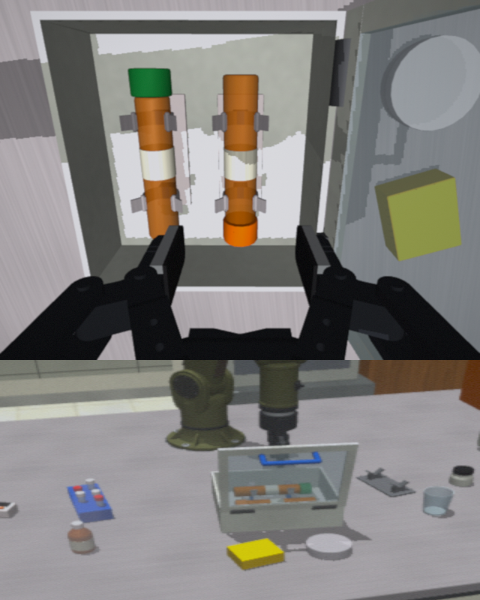

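Both tubes lie parallel, with labels level at rows 163 and 164. The lid is open and the bystanders are in place. One numeric check of height and tilt against the fixed tube.

```bash
python3 - <<'E'
from h import *
im=cv2.imread("pics/w8.png"); H=cv2.cvtColor(im,cv2.COLOR_BGR2HSV).astype(int); g=(H[...,0]<20)&(H[...,1]>120)
f=lambda r,a,b:(lambda u:(u.min()+a,u.max()+a,len(u)))(np.nonzero(g[r,a:b])[0])
for r in (140,144,185,190,245,250): print(r,"full",f(r,160,250),"new",f(r,270,370))
m=dict(np.load("w8.npz")); y=np.array([-x[1],x[0],0]); S=np.array([.5985,.0404,.045])
for a,b in ((160,250),(270,370)):
    for r in (142,187,248):
        u=f(r,a,b); P=ray(m,[[u[0]-.5,r],[u[1]+.5,r]],.047)-S; print("x %.1f y %.1f width %.1f"%(*(P.mean(0)@np.c_[x,y]*1e3),np.linalg.norm(P[1]-P[0])*1e3))
E
```

```text
140 full (np.int64(180), np.int64(225), 46) new (np.int64(299), np.int64(342), 44)
144 full (np.int64(181), np.int64(225), 45) new (np.int64(299), np.int64(342), 44)
185 full (np.int64(186), np.int64(228), 43) new (np.int64(299), np.int64(341), 43)
190 full (np.int64(186), np.int64(229), 44) new (np.int64(300), np.int64(341), 42)
245 full (np.int64(192), np.int64(233), 42) new (np.int64(300), np.int64(340), 41)
250 full (np.int64(193), np.int64(233), 41) new (np.int64(300), np.int64(340), 41)
x -85.8 y 55.3 width 32.5
x -85.6 y 22.3 width 33.0
x -85.8 y -26.6 width 32.4
x -1.0 y 55.4 width 31.8
x -1.3 y 22.4 width 32.2
x -1.3 y -26.5 width 32.4
```

The spacing to the fixed tube is 84.3–84.8 mm (nominal 85). The tubes are parallel, and their apparent widths match to within 0.8 mm, so the tube is home and level.

```bash
python3 -c "
from rig import bot
print(bot.hand_in())"
```

```text
the job is handed in; nothing more can be done
None
```

I handed the job in at about 31 s of robot time: the lid stands open, the orange-capped tube is snapped home and level in the empty clips, the gripper is clear, and no bystander looks moved. The rig returned no verdict, and the first grip on the bar missed because the real fingertips end 28 mm short of the reported TCP, so I corrected for that.

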